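# Free a flanged pipe stub and hold it in the 45-degree welding position

### The arm

A 6-joint arm with a two-finger parallel gripper is mounted at the origin on the work surface. World frame = base frame: x ahead of the robot, y to its left, z up, the work surface at z = 0. Lengths are in mm, angles in rad, forces in N, time in s.
With the tool pointing down it reaches from about 350 to 775 mm from the base axis. Payload 7.3 kg.
Tool frame: the origin (TCP) lies between the finger pads; the fingertips stand 17 mm ahead of it and the grasp point (between the pads) lies 2 mm behind it; z points along the fingers, y is the direction in which the jaws open and shut (so a half turn about z gives the same grasp; the last joint's range is limited). The gripper opens to 92 mm and grips with 3 to 60 N. Pads are 19 mm wide; open, the fingers measure 130 mm over their backs; the gripper's body (75 mm by 190 mm) begins 47 mm behind the grasp point.
Start: joints at [1.193, 0.342, 1.524, -0, 1.275, -0.146], TCP at [120.591, 510.98, 243.741] pointing down, gripper open.
Joint ranges: [-2.53, 2.53], [-0.77, 2.02], [0.04, 2.7], [-1, 4.14], [0.28, 2.66], [-3.11, 3.11]. Speed limits (rad/s): [2.57, 2.57, 3.14, 3.14, 3.14, 3.14].

### API

Orientations are given as [roll, pitch, yaw] about the fixed x, y, z axes, in that order (R = Rz(yaw) Ry(pitch) Rx(roll)).
In Python, from plant import get_obs, capture, get_calibration, close_job gives the robot as it stands.
- The arm moves only by the tool carry_out, never from a script. Its argument "moves" is one flat list of numbers, 7 for each row, row after row: the shift along the tool's x, y, z normalised to -1 to 1, where 1 is 40 cm, then the turn, a rotation vector about the tool's x, y, z normalised to -1 to 1, where 1 is 30 degrees, then the opening, from 0 (shut) to 1 (fully open). A call has exactly 8 rows; each row is the pose to reach, as a shift and turn from the pose measured when the call began, along the tool's axes at that moment; what a row does not reach only later rows make up. A row lasts 1/10 s, in which the tool goes at most 50 mm and 8.59 degrees, less where a joint would pass 70% of its speed; a pose out of reach is approached as far as the arm can. A call with a number of a shift or a turn outside -1 to 1 is refused whole. A call with a gripper value outside its range is refused whole. The fingers move at their own pace and stop on an object; the grip force is fixed at half the most. Time passes only in rows, so rows that repeat a pose let the fingers close, or fill a call up. It gives the time, the measured TCP pose, the force and the opening at its end, in the units of the state.
- get_obs(): the state, without advancing time (a new reading comes with each control period).
- capture(name): name is "side" or "top"; returns the picture (384x512x3 uint8, red, green, blue); there is no depth.
- get_calibration(name): a dict with "vfov" (degrees; the focal length in pixels is half the picture's height over the tangent of half this angle, whatever the lens; pixels are square), "cx", "cy" (the principal point, pixels), "cam_to_world" (4x4, takes a point from camera to world coordinates). Camera axes: x right, y up, looking along -z (the intrinsics and any distortion apply to the point x, -y, -z); pixel columns grow to the right and rows downward; lengths in mm; the calibration is good to about 2 mm. A picture is of the moment at which its call begins. get_calibration takes no time and is no camera call.
- close_job(): hands the job in, once; it reports no verdict.
The state is a dict: "time": time; "joint_positions": joint angles; "dq": joint speeds; "tau": joint torques, N m; "tool_pos": TCP position; "tcp_rot": TCP orientation; "contact_force": force on the tool from outside, world axes, zero at the start; "moment": the same for the moment, N m; "grip_width": finger opening in mm.
Only numpy, scipy, OpenCV 4.12 (cv2) and the standard library are available. Lean on these libraries where they do the work, as an engineer would, in place of code of your own. Each camera call takes 0.05 s, during which the arm holds its last target.

### The job

The flanged pipe stub is locked in the welding fixture: take the rubber mallet by its handle, knock the fixture's release pin fully down with the mallet's head so that the keeper bar slides off the flange, and lay the mallet back on the table. Then draw the stub straight up, still upright, until it is clear of its socket, lean it over to 45 degrees with its capped end uppermost, and hold it still in the air with its lower end more than 15 cm above the table. Finish while still holding it there in the gripper; work the pin and keeper only with the mallet, not with the gripper, and do not disturb the other things on the table.

Things in the scene. Friction and masses are not known exactly. Their poses are not given: they have to be found in the camera images.
- fixture: Fixed grey steel block, 120 x 240 x 60 mm (its x, y, z), origin at the centre of its underside, on the table, z up; it stands at various places and yaws. In its top at y = -55 mm (fixture axes) is the stub's socket, at y = +75 mm the release pin; between them lies the keeper bar.
- socket (a point): Mouth of the socket on the fixture's top face, 60 mm above the table; axes of the fixture. Hole 52 mm wide, through the block.
- keeper_tip (a point): Top edge of the keeper's end over the flange, middle of its width. The keeper is a steel bar 24 mm wide, 12 mm thick, 72 to 84 mm above the table, along the fixture's y between two guides 86 mm high; it overlaps the flange by 14 mm, 2 mm above it, so the stub cannot be lifted. Driving the pin down draws it 26 mm towards the fixture's +y, clear of the flange.
- pin_top (a point): Centre of the flat top of the release pin: a round steel head 26 mm in diameter, 116 mm above the table at the start, over a dark boss 44 x 46 mm that reaches 90 mm above the table. Axes of the fixture.
- release_pin (a joint): How far the release pin is driven down: 0 up (start), 0.020 m fully down against its stop. It is spring-backed and stiff: 5 N at first to 7 N at the end, and it stays where it is driven. The keeper moves 1.3 times as far.
- stub_grip (a point): The flanged pipe stub, 0.5 kg steel: a pipe 48 mm wide, 145 mm long, top end closed by a flat cap; round flange 84 mm wide, 10 mm thick, 45 to 55 mm above its lower end. This point is on its axis, 25 mm below the capped end; z runs along the axis to the capped end. It stands 45 mm deep in the socket, flange on the fixture, capped end 160 mm above the table. Its yaw has no meaning.
- stub_foot (a point): Centre of the stub's lower end face, 120 mm below stub_grip along the stub's axis; same axes.
- mallet_grip (a point): Where to take the mallet: half-way up its wooden handle, 58 mm from the head's axis. The handle is a bar 24 mm wide (x), 26 mm high (z), ending 175 mm from the head's axis along +y; at the start it is level, its middle 35 mm above the table. The mallet weighs 0.42 kg; it balances about 13 mm from the head's axis.
- mallet_face (a point): Centre of the flat underside of the mallet's head, a black rubber cylinder 56 mm in diameter and 70 mm high (z) on which the mallet stands at the start: 58 mm from mallet_grip along the mallet's -y and 35 mm below it. Same axes as mallet_grip. Its top face is 70 mm above.
- flange_ring: Bystander: loose flat steel ring, 84 mm wide, 12 mm thick, lying; origin under its centre.
- magnet_square: Bystander: dark triangular welding square, about 100 x 100 x 18 mm, lying; origin under its centre.
- elbow: Bystander: steel 90-degree pipe elbow, 48 mm thick, about 100 x 100 mm, lying; origin on the table.
- spray_can: Bystander: plain metal can 60 mm wide, 160 mm high, standing; origin under its centre.
- wrench: Bystander: steel wrench, lying; origin under its middle.
- spare_pipe: Bystander: solid steel bar end 60 mm wide, 60 mm high, without a flange, standing; origin under its centre.
- gauge_block: Bystander: bright metal block 50 x 70 x 30 mm; origin under its centre.
Mind the look-alikes: they are no part of the job. What is shaped like the part that bears stub_grip but orange or red is not meant. What is shaped like the part that bears mallet_grip but yellow is not meant.

How it is judged:
By the outcome, as a careful person would: the job done as asked, in the order asked, and still so for the second after the job is handed in, while the arm keeps its last pose, push and grip.
It also fails if it takes over 54 s, if anything falls off the work surface, if the arm or the gripper's body presses on something with over 40 N, if the wrist force passes 120 N, or if a joint passes its speed limit or range.

## Working session

There is one attempt and no reset: what is moved stays moved. The work goes in short steps, Python scripts to look and compute and a tool call to move; the robot and the scene stay as the last step left them, time stands still between calls to the robot, and variables do not carry over. Pictures are saved under pics/ and viewed, and the job is handed in when it is done.

Besides the shell and the picture viewer there is one more tool, called after "Call:" as name(argument=value, ...) on one line, values as JSON. carry_out: Moves the arm, as the interface text tells. Scaled input: -1 to 1 covers 40 cm each way for a shift and 30 degrees each way for a turn. Its arguments: {"type":"object","properties":{"moves":{"type":"array","items":{"type":"number"}}},"required":["moves"]}

```bash
ls; mkdir -p pics; python3 - <<'E'
from plant import *
import cv2
print(get_obs())
for n in("top","side"):
    im=capture(n); cv2.imwrite(f"pics/{n}0.png",im[:,:,::-1]); print(n,get_calibration(n))
E
```

```text
pics
{'time': 0.0, 'joint_positions': array([ 1.19298368e+00,  3.42736009e-01,  1.52504398e+00, -1.65388752e-05,
        1.27542365e+00, -1.46010282e-01]), 'dq': array([ 3.88763510e-05, -2.82438353e-04, -1.42408135e-04, -4.51730294e-04,
        2.01433363e-03, -6.05115867e-04]), 'tau': array([-2.93070188e-04, -4.31248283e+01, -2.44217795e+01,  7.16986391e-02,
        5.60808205e-02, -1.54386389e-04]), 'tool_pos': array([120.4478552 , 510.58375976, 243.02865382]), 'tcp_rot': array([-3.13999651e+00, -2.18738391e-04,  2.90979495e+00]), 'contact_force': array([-0.21169886,  0.13067973, -0.80415005]), 'moment': array([-0.04153456, -0.05020271, -0.01161547]), 'grip_width': 91.52398986870517}
top {'vfov': 53.289337915478825, 'cx': 253.59664957861148, 'cy': 186.97844883584958, 'cam_to_world': array([[-2.67418084e-02,  9.84523430e-01, -1.73200725e-01,
         3.06132409e+02],
       [-9.99423256e-01, -2.99591299e-02, -1.59876941e-02,
        -3.19938543e+01],
       [-2.09292024e-02,  1.72673292e-01,  9.84756773e-01,
         1.23840348e+03],
       [ 0.00000000e+00,  0.00000000e+00,  0.00000000e+00,
         1.00000000e+00]])}
side {'vfov': 44.240291189550184, 'cx': 254.65245438433965, 'cy': 193.9027019167785, 'cam_to_world': array([[ 9.72850522e-01,  1.55145009e-01, -1.71732023e-01,
         2.93647383e+02],
       [-2.31269040e-01,  6.79738805e-01, -6.96038640e-01,
        -9.07040194e+02],
       [ 8.74599889e-03,  7.16857854e-01,  6.97164488e-01,
         9.85543274e+02],
       [ 0.00000000e+00,  0.00000000e+00,  0.00000000e+00,
         1.00000000e+00]])}
```

View pics/top0.png

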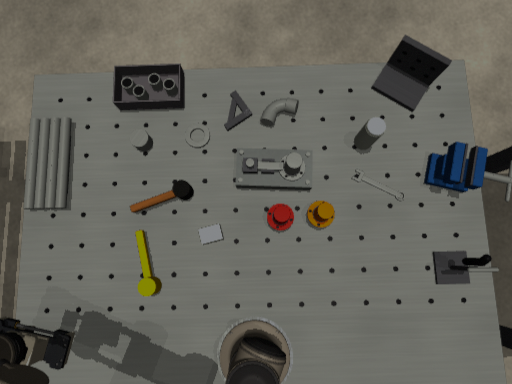

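View pics/side0.png

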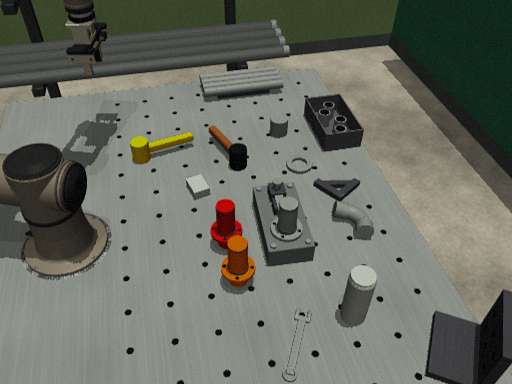

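Candidates in the top view:
- **Mallet:** black head with a brown handle at (183,190). The yellow one at (148,288) is a look-alike.
- **Stub:** the grey one in the fixture at (292,165). The red (280,216) and orange (320,212) ones are look-alikes, and the spare pipe is at (140,140).

I choose the black/brown mallet and the grey stub, and check both in close crops.

```bash
python3 - <<'E'
import cv2,numpy as np
t=cv2.imread("pics/top0.png");s=cv2.imread("pics/side0.png")
a=cv2.resize(t[130:230,120:330],None,fx=3.8,fy=3.8,interpolation=cv2.INTER_CUBIC)
cv2.imwrite("pics/tc.png",a)
b=cv2.resize(s[110:270,190:330],None,fx=3.7,fy=3.7,interpolation=cv2.INTER_CUBIC)
cv2.imwrite("pics/sc.png",b)
E
```

```text
(no output)
```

View pics/tc.png

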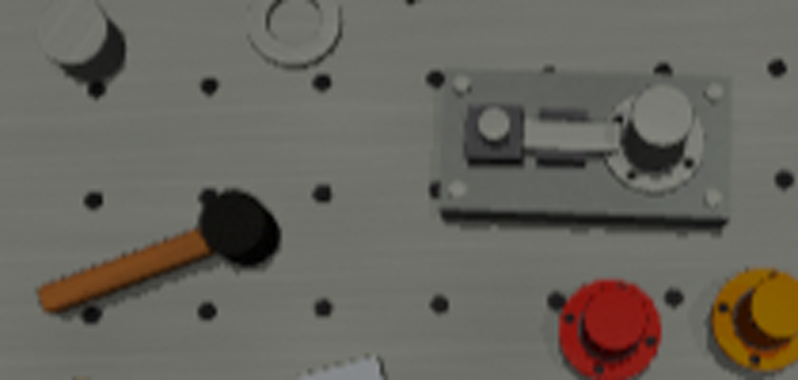

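View pics/sc.png

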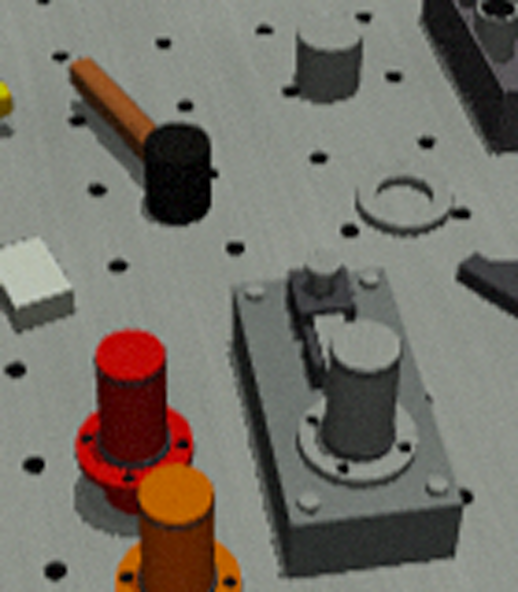

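The crops confirm both choices. The mallet has a black head at about (183,190) and a brown handle running to (131,208). The grey stub is in the fixture with its cap at (294,160), the keeper bar to its left, and the pin at (250,163).

```bash
cat > h.py <<'E'
import numpy as np,cv2
from plant import get_calibration,get_obs,capture
def ray(n,u,v):
    c=get_calibration(n);f=192/np.tan(np.radians(c['vfov']/2))
    d=np.array([(u-c['cx'])/f,-(v-c['cy'])/f,-1]);M=c['cam_to_world']
    return M[:3,3],M[:3,:3]@d
def plane(n,u,v,z):
    o,d=ray(n,u,v);return o+d*(z-o[2])/d[2]
def tri(p,q):
    o1,d1=ray("top",*p);o2,d2=ray("side",*q)
    s=np.linalg.lstsq(np.c_[d1,-d2],o2-o1,rcond=None)[0]
    a,b=o1+s[0]*d1,o2+s[1]*d2
    return (a+b)/2,np.linalg.norm(a-b)
def proj(n,P):
    c=get_calibration(n);f=192/np.tan(np.radians(c['vfov']/2));M=c['cam_to_world']
    p=M[:3,:3].T@(np.array(P)-M[:3,3]);return c['cx']-f*p[0]/p[2],c['cy']+f*p[1]/p[2]
E
python3 - <<'E'
from h import *
np.set_printoptions(precision=1,suppress=True)
T=lambda u,v:(120+u/3.8-.37,130+v/3.8-.37)
S=lambda u,v:(190+u/3.7-.37,110+v/3.7-.37)
for n,t,s,z in [("pin",(494,124),(323,262),116),("cap",(662,115),(366,345),160),
 ("b1",(461,84),(370,279),62),("b2",(714,92),(437,486),62),("b3",(457,189),(254,292),62),("b4",(713,198),(308,503),62),
 ("mhead",(238,229),(179,138),70)]:
    print(n,plane("top",*T(*t),z),plane("side",*S(*s),z),*tri(T(*t),S(*s)))
im=cv2.imread("pics/top0.png");h=cv2.cvtColor(im,cv2.COLOR_BGR2HSV)
m=((h[...,0]>5)&(h[...,0]<16)&(h[...,1]>110)&(h[...,2]>40)).astype(np.uint8);m[:, :120]=0;m[:,200:]=0;m[:170]=0;m[225:]=0
m=cv2.morphologyEx(m,cv2.MORPH_OPEN,np.ones((3,3)))
c=max(cv2.findContours(m,0,1)[0],key=cv2.contourArea)
print(cv2.minAreaRect(c))
b=cv2.boxPoints(cv2.minAreaRect(c))
for p in b: print(p,plane("top",*p,48))
# black head
m=(im.max(2)<40).astype(np.uint8);m[:,:165]=0;m[:,205:]=0;m[:175]=0;m[210:]=0
c=max(cv2.findContours(m,0,1)[0],key=cv2.contourArea);print(cv2.boundingRect(c),cv2.minEnclosingCircle(c))
E
```

```text
pin [579.5  -3.8 116. ] [579.1  -1.3 116. ] [578.6  -3.9 118.6] 0.5816054959367807
cap [ 571.7 -132.9  160. ] [ 571.  -132.2  160. ] [ 571.2 -132.8  160.7] 0.7608305936040817
b1 [627.8  24.2  62. ] [627.2  28.1  62. ] [626.2  24.1  66.1] 0.9760580191438015
b2 [ 614.1 -186.1   62. ] [ 613.2 -182.4   62. ] [ 612.4 -185.5   66.1] 1.2369942713844686
b3 [538.6  29.4  62. ] [536.2  33.9  62. ] [536.3  29.2  66.8] 2.599273246683661
b4 [ 524.5 -180.7   62. ] [ 522.7 -177.1   62. ] [ 522.8 -180.1   66. ] 2.0388505196992632
mhead [509.2 208.9  70. ] [517.2 221.4  70. ] [510.7 206.4  81.8] 7.032552844674749
((152.08221435546875, 201.21917724609375), (7.958798408508301, 46.11421203613281), 69.44395446777344)
[129.1 205.6] [467.9 381.5  48. ]
[172.3 189.4] [515.6 245.3  48. ]
[175.1 196.8] [491.4 236.1  48. ]
[131.9 213. ] [444.  371.9  48. ]
(173, 180, 21, 20) ((182.28787231445312, 188.28787231445312), 11.805949211120605)
```

```bash
cat >> h.py <<'E'
from scipy.spatial.transform import Rotation as R
def rel(pos,rot):
    """pos mm, rot Rotation (target) -> normalised shift, turn from current measured pose"""
    o=get_obs();R0=R.from_euler('xyz',o['tcp_rot'])
    s=R0.inv().apply(np.array(pos)-o['tool_pos'])/400
    r=(R0.inv()*rot).as_rotvec()
    return np.round(s,4),np.round(np.degrees(r)/30,4)
def down(yaw_deg): return R.from_euler('xyz',[np.pi,0,np.radians(yaw_deg)])
E
python3 - <<'E'
from h import *
d=np.array([-.330,.944,0])
im={n:cv2.imread(f"pics/{n}0.png") for n in("top","side")}
A=np.array([513,211,0.])
for n,im in im.items():
    k=4;x0,y0=(120,170) if n=="top" else (200,115)
    c=cv2.resize(im[y0:y0+60,x0:x0+90],None,fx=6,fy=6,interpolation=cv2.INTER_CUBIC)
    def pt(P): 
        u,v=proj(n,P);return int((u-x0+.5)*6),int((v-y0+.5)*6)
    for P in [A+d*a+[0,0,48] for a in (28,58,175)]: cv2.circle(c,pt(P),3,(0,255,0),-1)
    for z in(0,70):
        cv2.polylines(c,[np.array([pt(A+[28*np.cos(t),28*np.sin(t),z]) for t in np.linspace(0,6.3,40)])],1,(255,255,0),1)
    cv2.imwrite(f"pics/chk_{n}.png",c)
a=cv2.vconcat([cv2.imread("pics/chk_top.png"),cv2.imread("pics/chk_side.png")]);a=cv2.resize(a,None,fx=.8,fy=.8);cv2.imwrite("pics/chk.png",a)
print(rel([493,266,140],down(109.3)))
E
```

```text
(array([-1.047 , -0.381 ,  0.2582]), array([-2.500e-03,  1.000e-03,  1.914e+00]))
```

View pics/chk.png

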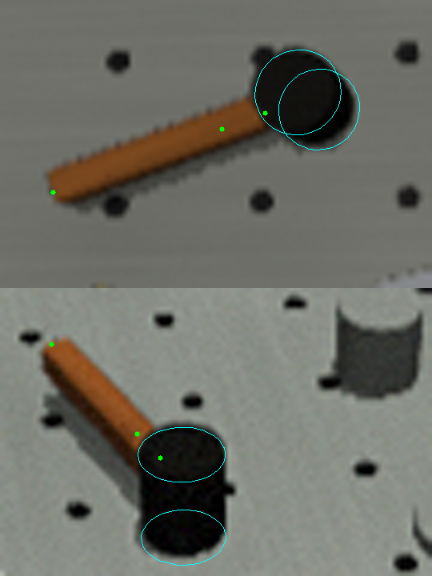

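The overlay fits: the head axis is at about (513,211), with the handle pointing at 109°. I start the move toward a point above the handle.

Call:
carry_out(moves=[-0.12,-0.04,0.02,0,0,0.25,1,-0.25,-0.09,0.04,0,0,0.5,1,-0.37,-0.13,0.06,0,0,0.7,0.8,-0.49,-0.17,0.08,0,0,0.9,0.7,-0.61,-0.22,0.1,0,0,1,0.6,-0.73,-0.26,0.1,0,0,1,0.6,-0.85,-0.31,0.1,0,0,1,0.6,-0.97,-0.35,0.1,0,0,1,0.6])

```text
time: 0.9
tool_pos: [453.8, 292.0, 202.9]
tcp_rot: [-3.139, 0.0, 2.386]
contact_force: [-0.2, 1.1, 0.1]
grip_width: 55.7
```

```bash
python3 -c "
from h import *
print(get_obs());print(rel([493,266,120],down(109.3)))"
```

```text
{'time': 0.9, 'joint_positions': array([ 4.30197216e-01,  4.05437537e-01,  1.54579676e+00, -8.87640661e-04,
        1.19233263e+00, -3.84720580e-01]), 'dq': array([-0.8133699 ,  0.33926848, -0.54108694,  0.0046689 ,  0.18607165,
       -0.8107596 ]), 'tau': array([ 2.57942520e+00, -4.78758395e+01, -2.07358879e+01, -1.70932934e-01,
        2.37510377e-02,  1.00846320e+00]), 'tool_pos': array([453.81573863, 292.02371367, 202.85087345]), 'tcp_rot': array([-3.13945326e+00,  2.29391954e-05,  2.38604294e+00]), 'contact_force': array([-0.23266581,  1.12316389,  0.05245752]), 'moment': array([-0.05321698, -0.03045525, -0.01771526]), 'grip_width': 55.74639660472651}
(array([-0.1159,  0.0203,  0.2071]), array([-0.004 ,  0.001 ,  0.9137]))
```

```bash
python3 -c "
from h import *
print(rel([495.5,261,33],down(109.3)))"
```

```text
(array([-0.129 ,  0.0159,  0.4246]), array([-0.004 ,  0.001 ,  0.9137]))
```

Call:
carry_out(moves=[-0.129,0.016,0.1,-0.004,0,0.25,0.6,-0.129,0.016,0.15,-0.004,0,0.5,0.6,-0.129,0.016,0.2,-0.004,0,0.75,0.6,-0.129,0.016,0.22,-0.004,0,0.914,0.6,-0.129,0.016,0.22,-0.004,0,0.914,0.6,-0.129,0.016,0.22,-0.004,0,0.914,0.6,-0.129,0.016,0.22,-0.004,0,0.914,0.6,-0.129,0.016,0.22,-0.004,0,0.914,0.6])

```text
time: 1.7
tool_pos: [495.9, 261.5, 115.7]
tcp_rot: [3.14, 0.001, 1.909]
contact_force: [-0.2, 0.1, -0.1]
grip_width: 55.1
```

```bash
python3 -c "
from h import *
print(rel([495.5,261,33],down(109.3)))
a=capture('top')[150:240,110:230];b=capture('side')[60:190,170:290]
a=cv2.resize(a,(480,360),interpolation=2);b=cv2.resize(b,(320,347),interpolation=2)
b=cv2.copyMakeBorder(b,0,13,0,0,0)
cv2.imwrite('pics/p1.png',cv2.hconcat([a,b])[:,:,::-1])"
```

```text
(array([-0.0006, -0.0017,  0.2067]), array([0.0032, 0.001 , 0.0023]))
```

View pics/p1.png

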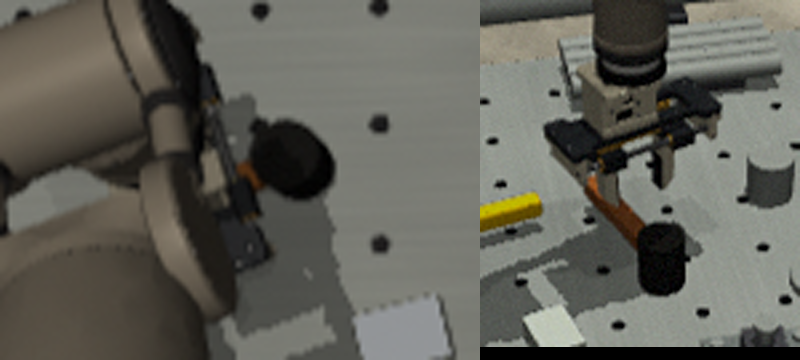

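The open fingers straddle the handle near the head, which is at (290,158) in the left crop. I descend and close.

Call:
carry_out(moves=[0,-0.002,0.07,0,0,0,0.6,0,-0.002,0.13,0,0,0,0.6,0,-0.002,0.18,0,0,0,0.6,0,-0.002,0.207,0,0,0,0.6,0,-0.002,0.207,0,0,0,0.6,0,-0.002,0.207,0,0,0,0.5,0,-0.002,0.207,0,0,0,0.3,0,-0.002,0.207,0,0,0,0])

```text
time: 2.6
tool_pos: [495.8, 261.3, 33.7]
tcp_rot: [3.138, 0.0, 1.908]
contact_force: [-0.6, 0.3, 0.4]
grip_width: 35.3
```

Call:
carry_out(moves=[0,0,0,0,0,0,0,0,0,0,0,0,0,0,0,0,0,0,0,0,0,0,0,0,0,0,0,0,0,0,0,0,0,0,0,0,0,-0.01,0,0,0,0,0,0,-0.03,0,0,0,0,0,0,-0.05,0,0,0,0])

```text
time: 3.4
tool_pos: [494.9, 260.9, 53.5]
tcp_rot: [3.141, 0.001, 1.908]
contact_force: [0.5, 0.2, -4.1]
grip_width: 24.2
```

```bash
python3 -c "
from h import *
print(get_obs()['moment'],get_obs()['tool_pos'])
a=capture('top')[150:240,110:230];b=capture('side')[60:190,170:290]
a=cv2.resize(a,(480,360),interpolation=2);b=cv2.resize(b,(320,347),interpolation=2)
b=cv2.copyMakeBorder(b,0,13,0,0,0)
cv2.imwrite('pics/p2.png',cv2.hconcat([a,b])[:,:,::-1])"
```

```text
[ 0.05074604  0.02670972 -0.01167937] [494.86023054 260.94381751  53.47723228]
```

View pics/p2.png

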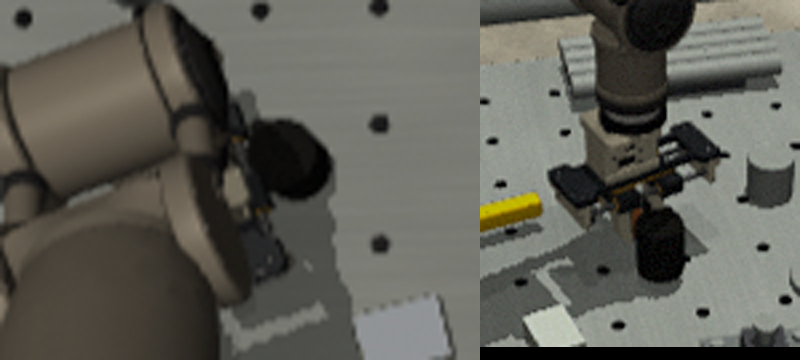

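The mallet is held level (width 24.2, weight about 4.1 N). I lift it and carry it over.

```bash
python3 -c "
from h import *
print(rel([561.5,46.3,180],down(109.3)))
P=np.array([512.4,210.8,90]);print(proj('top',P))
"
```

```text
(array([-0.5618, -0.0225, -0.313 ]), array([0.0087, 0.001 , 0.0015]))
(np.float64(180.32102192979357), np.float64(187.79485908381957))
```

Call:
carry_out(moves=[0,0,-0.05,0,0,0,0,0,0,-0.13,0,0,0,0,-0.03,0,-0.21,0,0,0,0,-0.09,0,-0.27,0,0,0,0,-0.16,-0.005,-0.31,0,0,0,0,-0.24,-0.01,-0.313,0,0,0,0,-0.32,-0.013,-0.313,0,0,0,0,-0.4,-0.016,-0.313,0,0,0,0])

```text
time: 4.3
tool_pos: [542.3, 107.0, 180.0]
tcp_rot: [3.137, 0.0, 1.909]
contact_force: [0.8, -0.2, -4.3]
grip_width: 23.6
```

```bash
python3 -c "
from h import *
print(rel([561.5,46.3,180],down(109.3)))
"
```

```text
(array([-0.1591, -0.0052,  0.    ]), array([0.008 , 0.0006, 0.0017]))
```

Call:
carry_out(moves=[-0.06,-0.002,0,0,0,0,0,-0.11,-0.004,0,0,0,0,0,-0.14,-0.005,0,0,0,0,0,-0.159,-0.005,0,0,0,0,0,-0.159,-0.005,0,0,0,0,0,-0.159,-0.005,0,0,0,0,0,-0.159,-0.005,0,0,0,0,0,-0.159,-0.005,0,0,0,0,0])

```text
time: 5.1
tool_pos: [561.4, 47.1, 180.0]
tcp_rot: [3.137, 0.0, 1.91]
contact_force: [0.6, -0.4, -3.2]
grip_width: 23.6
```

```bash
python3 -c "
from h import *
print(get_obs()['tool_pos'],get_obs()['tcp_rot'])
a=capture('top')[120:210,200:320];b=capture('side')[100:230,230:350]
a=cv2.resize(a,(480,360),interpolation=2);b=cv2.resize(b,(320,347),interpolation=2)
b=cv2.copyMakeBorder(b,0,13,0,0,0)
cv2.imwrite('pics/p3.png',cv2.hconcat([a,b])[:,:,::-1])"
```

```text
[561.35296466  47.14744959 180.03184369] [3.13744518e+00 1.81665134e-04 1.90964611e+00]
```

View pics/p3.png

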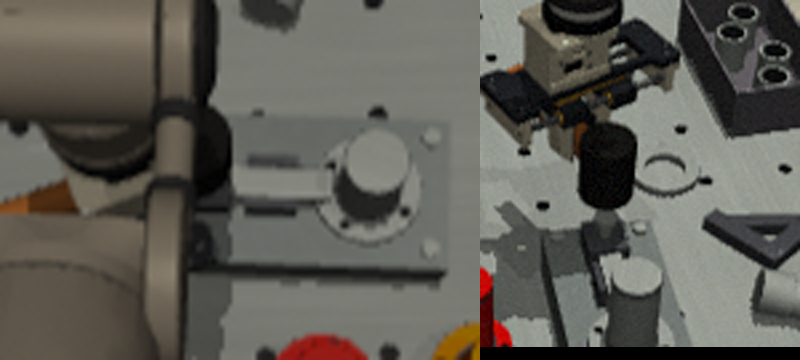

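```bash
python3 -c "
from h import *
print(proj('side',[579,-3,217]),proj('side',[579,-3,147]))
print(proj('top',[579,-3,217]), proj('top',[579,-31,217]))
print(plane('side',277.3,153.0,217))
"
```

```text
(np.float64(278.7003727061009), np.float64(151.94208445292892)) (np.float64(277.5420718259967), np.float64(172.33313482595818))
(np.float64(248.1858349428616), np.float64(153.77799871960747)) (np.float64(258.352049073144), np.float64(153.45907026266406))
[574.35326226  -6.33706749 217.        ]
```

The head sits over the pin to within about 4 mm. I press down in steps and watch the force.

Call:
carry_out(moves=[0.003,0.004,0.02,0,0,0,0,0.003,0.004,0.04,0,0,0,0,0.003,0.004,0.06,0,0,0,0,0.003,0.004,0.07,0,0,0,0,0.003,0.004,0.08,0,0,0,0,0.003,0.004,0.088,0,0,0,0,0.003,0.004,0.094,0,0,0,0,0.003,0.004,0.1,0,0,0,0])

```text
time: 6.0
tool_pos: [562.7, 48.6, 140.2]
tcp_rot: [3.137, 0.0, 1.909]
contact_force: [-3.7, 1.1, 0.2]
grip_width: 23.7
```

```bash
python3 -c "
from h import *
o=get_obs();print(o['tool_pos'],o['tcp_rot'],o['contact_force'],o['moment'])
b=capture('side')[100:230,230:350]
cv2.imwrite('pics/p4.png',cv2.resize(b,None,fx=4,fy=4,interpolation=2)[:,:,::-1])"
```

```text
[562.70370139  48.60142476 140.23419705] [3.13711348e+00 4.31788620e-04 1.90932718e+00] [-3.72852916  1.12153579  0.22228027] [-0.08182548  0.51165747 -0.08370591]
```

View pics/p4.png

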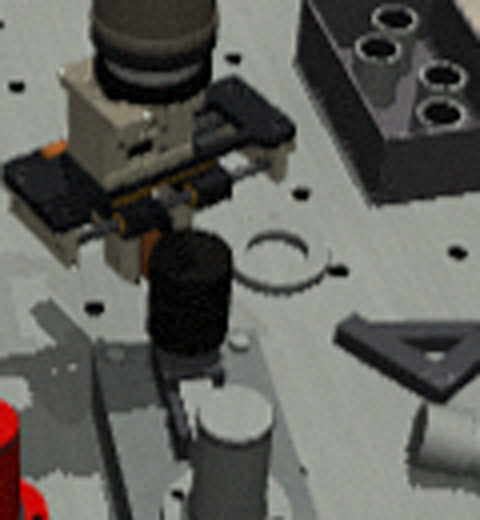

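Call:
carry_out(moves=[0,0,0.005,0,0,0,0,0,0,0.01,0,0,0,0,0,0,0.015,0,0,0,0,0,0,0.02,0,0,0,0,0,0,0.024,0,0,0,0,0,0,0.027,0,0,0,0,0,0,0.028,0,0,0,0,0,0,0.028,0,0,0,0])

```text
time: 6.85
tool_pos: [563.1, 49.3, 129.9]
tcp_rot: [3.135, 0.0, 1.91]
contact_force: [-4.2, 4.5, 9.3]
grip_width: 23.6
```

```bash
python3 -c "
from h import *
o=get_obs();print(o['tool_pos'],o['tcp_rot'],o['contact_force'],o['moment'])
b=capture('side')[100:230,230:350]
a=capture('top')[130:200,225:325]
cv2.imwrite('pics/p5.png',cv2.resize(b,None,fx=4,fy=4,interpolation=2)[:,:,::-1]);cv2.imwrite('pics/p5t.png',cv2.resize(a,None,fx=6,fy=6,interpolation=2)[:,:,::-1])"
```

```text
[563.06703501  49.26340751 129.90577356] [3.13547839e+00 1.84384330e-04 1.90959645e+00] [-4.23730147  4.51631582  9.31190581] [ 0.26802482  0.85840387 -0.14481976]
```

View pics/p5.png

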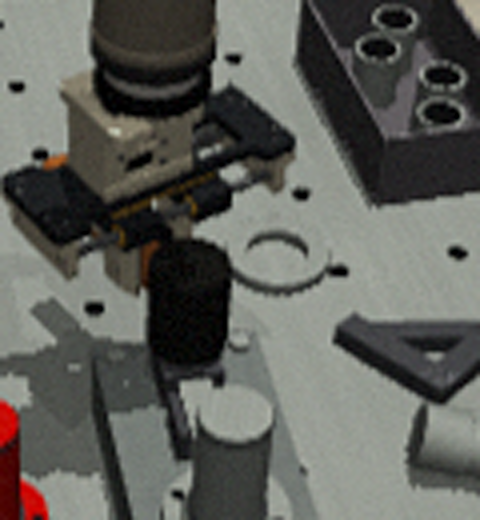

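View pics/p5t.png

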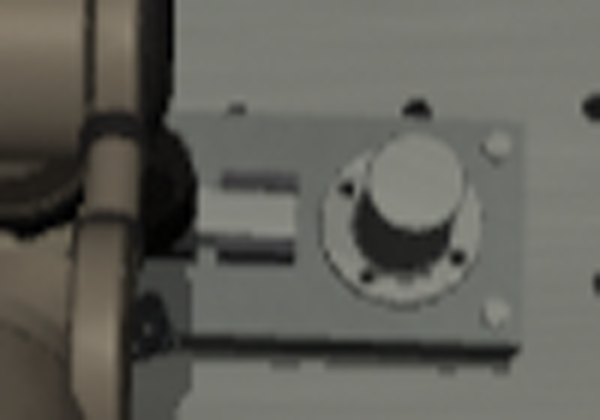

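The keeper tip now stands about 4 px (roughly 12 mm) clear of the flange, and the force has risen. I push slightly harder to make sure the pin is on its stop.

Call:
carry_out(moves=[0,0,0.004,0,0,0,0,0,0,0.007,0,0,0,0,0,0,0.01,0,0,0,0,0,0,0.01,0,0,0,0,0,0,0.01,0,0,0,0,0,0,0.01,0,0,0,0,0,0,0.01,0,0,0,0,0,0,0.01,0,0,0,0])

```text
time: 7.75
tool_pos: [562.8, 50.7, 127.2]
tcp_rot: [3.134, -0.001, 1.91]
contact_force: [-7.2, 7.3, 11.4]
grip_width: 23.9
```

```bash
python3 -c "
from h import *
o=get_obs();print(o['tool_pos'],o['tcp_rot'],o['contact_force'],o['moment'])
a=capture('top')[130:200,225:325]
cv2.imwrite('pics/p6t.png',cv2.resize(a,None,fx=6,fy=6,interpolation=2)[:,:,::-1])"
```

```text
[562.81241273  50.657874   127.2058418 ] [ 3.13447797e+00 -1.45634892e-03  1.90979372e+00] [-7.24975537  7.33225516 11.37471959] [ 0.72691682  1.20616971 -0.15256297]
```

View pics/p6t.png

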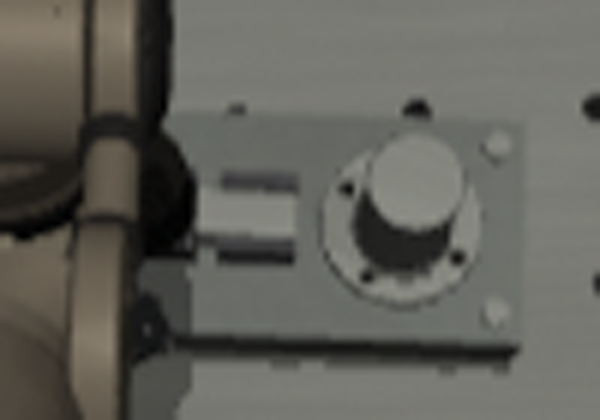

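The keeper has not moved any further, so the pin is on its stop. I lift off and check how the mallet sits in the grip.

Call:
carry_out(moves=[0,0,-0.01,0,0,0,0,0,0,-0.03,0,0,0,0,0,0,-0.06,0,0,0,0,0,0,-0.09,0,0,0,0,0,0,-0.12,0,0,0,0,0,0,-0.15,0,0,0,0,0,0,-0.15,0,0,0,0,0,0,-0.15,0,0,0,0])

```text
time: 8.6
tool_pos: [562.5, 50.4, 187.4]
tcp_rot: [3.134, -0.001, 1.91]
contact_force: [-0.0, -0.4, -5.6]
grip_width: 23.8
```

```bash
python3 -c "
from h import *
o=get_obs();print(o['tool_pos'],o['tcp_rot'],o['contact_force'],o['moment'])
b=capture('side')[100:230,230:350]
cv2.imwrite('pics/p7.png',cv2.resize(b,None,fx=4,fy=4,interpolation=2)[:,:,::-1])"
```

```text
[562.47374288  50.3990575  187.44837143] [ 3.13393632e+00 -1.22480785e-03  1.90974235e+00] [-0.01107344 -0.44599331 -5.60164822] [-0.01893989  0.02949147 -0.04529865]
```

View pics/p7.png

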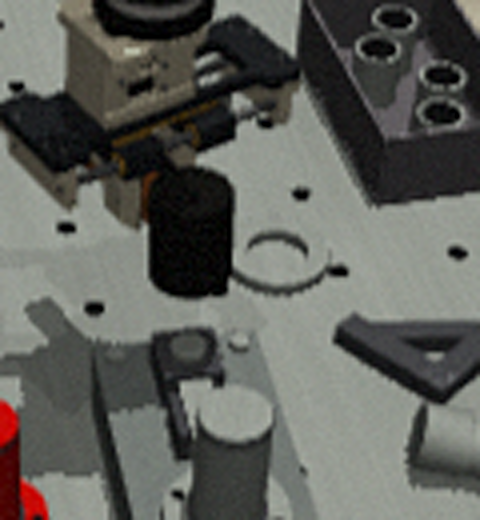

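The pin head now sits just above the boss, so the pin is down. I return the mallet to where it was.

```bash
python3 -c "
from h import *
print(rel([495.5,261,110],down(109.3)))
print(proj('side',[579,-3.7,96]),proj('side',[579,-3.7,116]))
"
```

```text
(array([0.5516, 0.0167, 0.1932]), array([ 0.0124, -0.0032,  0.004 ]))
(np.float64(276.82020848568146), np.float64(186.39454903833507)) (np.float64(277.12528916435065), np.float64(181.03852264086038))
```

Call:
carry_out(moves=[0.06,0.002,0,0,0,0,0,0.14,0.004,0,0,0,0,0,0.22,0.007,0,0,0,0,0,0.3,0.009,0.02,0,0,0,0,0.39,0.012,0.06,0,0,0,0,0.47,0.014,0.1,0,0,0,0,0.53,0.016,0.15,0,0,0,0,0.552,0.017,0.19,0.012,0,0,0])

```text
time: 9.45
tool_pos: [493.9, 263.0, 109.6]
tcp_rot: [-3.14, -0.002, 1.912]
contact_force: [0.4, 0.5, -4.4]
grip_width: 23.8
```

```bash
python3 -c "
from h import *
print(rel([495.5,261,34],down(109.3)))
"
```

```text
(array([-0.0065,  0.0024,  0.189 ]), array([-0.0036, -0.0041,  0.0086]))
```

Call:
carry_out(moves=[-0.006,0.002,0.06,0,0,0,0,-0.006,0.002,0.1,0,0,0,0,-0.006,0.002,0.13,0,0,0,0,-0.006,0.002,0.15,0,0,0,0,-0.006,0.002,0.165,0,0,0,0,-0.006,0.002,0.175,0,0,0,0,-0.006,0.002,0.182,0,0,0,0,-0.006,0.002,0.182,0,0,0,0])

```text
time: 10.25
tool_pos: [495.4, 261.1, 36.9]
tcp_rot: [-3.14, -0.002, 1.912]
contact_force: [-0.2, 0.1, -4.1]
grip_width: 23.7
```

```bash
python3 -c "
from h import *
o=get_obs();print(o['tool_pos'],o['tcp_rot'],o['contact_force'],o['moment'])
a=capture('top')[150:240,110:230];b=capture('side')[60:190,170:290]
a=cv2.resize(a,(480,360),interpolation=2);b=cv2.resize(b,(320,347),interpolation=2)
b=cv2.copyMakeBorder(b,0,13,0,0,0)
cv2.imwrite('pics/p8.png',cv2.hconcat([a,b])[:,:,::-1])"
```

```text
[495.3506521  261.12269711  36.87397596] [-3.13988532e+00 -2.12534935e-03  1.91208513e+00] [-0.20137228  0.14093482 -4.09940739] [0.03667062 0.0982703  0.03812183]
```

View pics/p8.png

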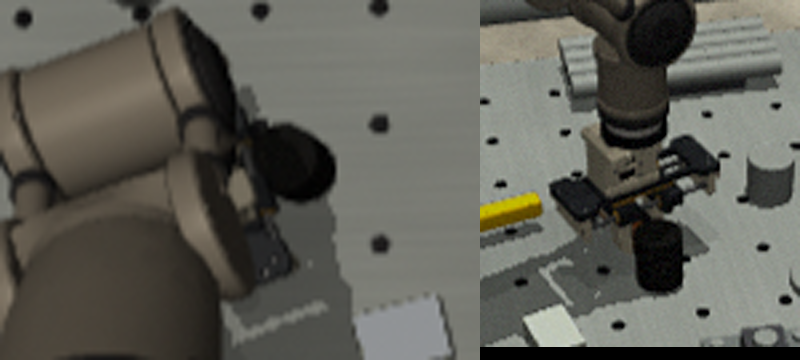

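Call:
carry_out(moves=[0,0,0.003,0,0,0,0,0,0,0.006,0,0,0,0,0,0,0.009,0,0,0,0,0,0,0.011,0,0,0,0,0,0,0.011,0,0,0,0,0,0,0.011,0,0,0,0,0,0,0.011,0,0,0,0,0,0,0.011,0,0,0,0])

```text
time: 11.15
tool_pos: [495.5, 261.3, 32.9]
tcp_rot: [-3.14, -0.002, 1.912]
contact_force: [-0.6, 0.1, -3.2]
grip_width: 24.1
```

Call:
carry_out(moves=[0,0,0.004,0,0,0,0,0,0,0.005,0,0,0,0,0,0,0.005,0,0,0,0,0,0,0.005,0,0,0,0,0,0,0.005,0,0,0,0.3,0,0,0.005,0,0,0,0.45,0,0,0.005,0,0,0,0.6,0,0,0.005,0,0,0,0.6])

```text
time: 11.95
tool_pos: [495.7, 261.2, 30.8]
tcp_rot: [-3.141, -0.002, 1.912]
contact_force: [0.1, -0.2, -0.5]
grip_width: 46.6
```

Call:
carry_out(moves=[0,0,0,0,0,0,0.6,0,0,0,0,0,0,0.6,0,0,-0.04,0,0,0,0.6,0,0,-0.1,0,0,0,0.6,0,0,-0.2,0,0,0,0.6,0,0,-0.32,0,0,0,0.8,0,0,-0.44,0,0,0,1,0,0,-0.5,0,0,0,1])

```text
time: 12.75
tool_pos: [497.2, 261.4, 235.4]
tcp_rot: [3.136, -0.002, 1.912]
contact_force: [0.8, -0.2, -0.1]
grip_width: 74.5
```

```bash
python3 -c "
from h import *
o=get_obs();print(o['tool_pos'],o['tcp_rot'],o['contact_force'],o['moment'])
a=capture('top')[150:240,110:230];b=capture('side')[60:190,170:290]
a=cv2.resize(a,(480,360),interpolation=2);b=cv2.resize(b,(320,347),interpolation=2)
b=cv2.copyMakeBorder(b,0,13,0,0,0)
cv2.imwrite('pics/p9.png',cv2.hconcat([a,b])[:,:,::-1])"
```

```text
[497.15282855 261.38160325 235.43805047] [ 3.13603064e+00 -2.15975965e-03  1.91225000e+00] [ 0.82781971 -0.16691413 -0.11590311] [-0.11484443  0.03787795  0.03044925]
```

View pics/p9.png

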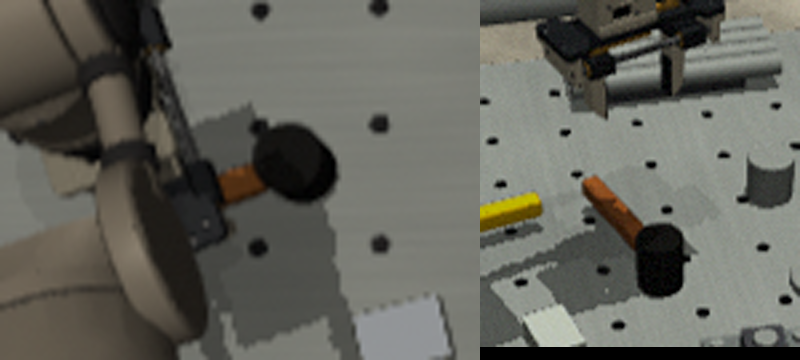

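The mallet stands back on its head at its original place, level. Next is the stub. I grasp it tool-down with the jaws opening radially, so a pad supports it during the lean.

```bash
python3 -c "
from h import *
print(rel([571.5,-132.8,215],down(80)))
im=capture('top');c=cv2.resize(im[120:220,210:330],(720,600),interpolation=2)
cv2.imwrite('pics/p10.png',c[:,:,::-1])"
```

```text
(array([-0.991 , -0.1565,  0.047 ]), array([ 0.0128, -0.0078,  0.9854]))
```

View pics/p10.png

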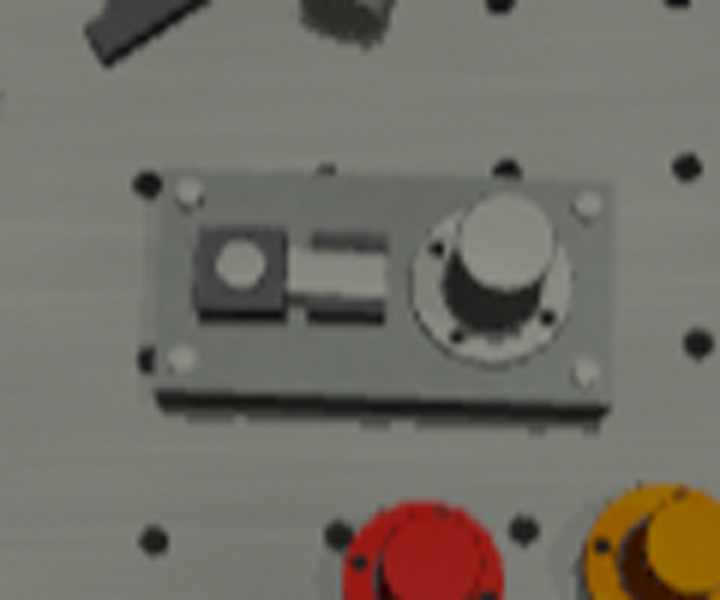

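The pin is down at (240,263), and the keeper end at x=386 is clear of the flange edge at x=412. The cap centre is (506,240). I move over the stub.

Call:
carry_out(moves=[-0.1,-0.015,0,0,0,0.1,1,-0.22,-0.035,0,0,0,0.25,1,-0.34,-0.055,0,0,0,0.4,1,-0.46,-0.075,0,0,0,0.55,1,-0.58,-0.09,0,0,0,0.7,1,-0.7,-0.11,0,0,0,0.85,1,-0.82,-0.13,0,0,0,0.985,1,-0.92,-0.145,0,0.012,-0.008,0.985,1])

```text
time: 13.7
tool_pos: [564.3, -107.5, 229.2]
tcp_rot: [-3.134, 0.002, 1.393]
contact_force: [0.3, 0.6, 0.0]
grip_width: 91.7
```

```bash
python3 -c "
from h import *
print(plane('top',294.0,159.7,160))
print(rel([572,-132.8,200],down(80)))
"
```

```text
[ 572.29687778 -133.4213794   160.        ]
(array([-0.0586,  0.0307,  0.0729]), array([-0.014 ,  0.0041, -0.006 ]))
```

Call:
carry_out(moves=[-0.04,0.02,0.02,-0.014,0.004,-0.006,1,-0.06,0.031,0.05,-0.014,0.004,-0.006,1,-0.06,0.031,0.073,-0.014,0.004,-0.006,1,-0.06,0.031,0.073,-0.014,0.004,-0.006,1,-0.06,0.031,0.073,-0.014,0.004,-0.006,1,-0.06,0.031,0.073,-0.014,0.004,-0.006,1,-0.06,0.031,0.073,-0.014,0.004,-0.006,1,-0.06,0.031,0.073,-0.014,0.004,-0.006,1])

```text
time: 14.5
tool_pos: [572.2, -133.0, 200.5]
tcp_rot: [3.141, 0.0, 1.397]
contact_force: [0.1, -0.3, 0.1]
grip_width: 91.6
```

```bash
python3 -c "
from h import *
print(get_obs()['joint_positions'],rel([572,-133.2,133],down(80)))
b=capture('side')[100:250,220:370]
cv2.imwrite('pics/p11.png',cv2.resize(b,None,fx=4,fy=4,interpolation=2)[:,:,::-1])"
```

```text
[-3.58721975e-01  4.90538623e-01  1.41253834e+00 -3.97693650e-05
  1.23743907e+00 -1.84870882e-01] (array([-0.0006, -0.0006,  0.1689]), array([0.002 , 0.0004, 0.0013]))
```

View pics/p11.png

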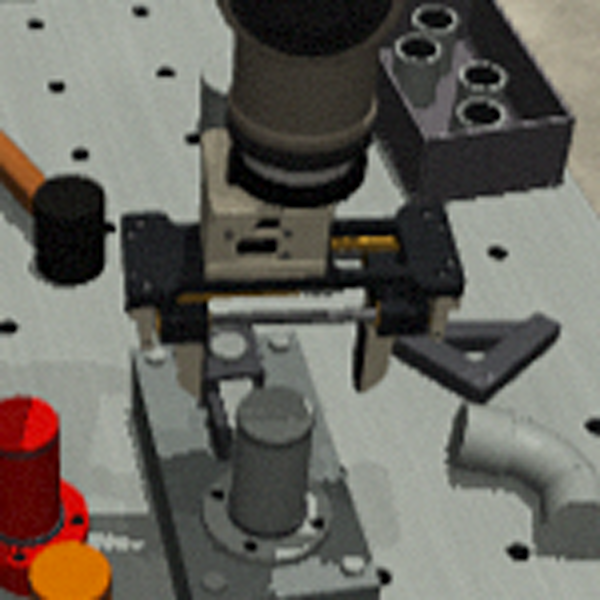

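The fingers straddle the cap. I descend and close.

Call:
carry_out(moves=[0,0,0.05,0,0,0,1,0,0,0.1,0,0,0,1,0,0,0.14,0,0,0,1,0,0,0.169,0,0,0,1,0,0,0.169,0,0,0,1,0,0,0.169,0,0,0,0.7,0,0,0.169,0,0,0,0.4,0,0,0.169,0,0,0,0])

```text
time: 15.35
tool_pos: [572.7, -133.3, 133.8]
tcp_rot: [3.139, 0.001, 1.397]
contact_force: [-0.1, -0.2, -0.9]
grip_width: 72.9
```

Call:
carry_out(moves=[0,0,0,0,0,0,0,0,0,0,0,0,0,0,0,0,0,0,0,0,0,0,0,0,0,0,0,0,0,0,0,0,0,0,0,0,0,0,0,0,0,0,0,0,0,0,0,0,0,0,0,0,0,0,0,0])

```text
time: 16.15
tool_pos: [572.2, -133.2, 133.9]
tcp_rot: [3.14, 0.0, 1.397]
contact_force: [-5.4, 0.4, 6.1]
grip_width: 47.6
```

```bash
python3 -c "
from h import *
o=get_obs();print(o['tool_pos'],o['tcp_rot'],o['contact_force'],o['moment'],o['grip_width'])"
```

```text
[ 572.17691553 -133.16897926  133.91018731] [3.14015439e+00 4.97380730e-04 1.39683800e+00] [-5.43549002  0.43794699  6.11615584] [-0.00419075  0.95193797 -0.00480113] 47.6426105547289
```

Gripped (47.6 mm), with a slight side load toward -x. I ease about 1 mm that way and draw straight up slowly.

Call:
carry_out(moves=[0,-0.0025,0,0,0,0,0,0,-0.0025,0,0,0,0,0,0,-0.0025,-0.01,0,0,0,0,0,-0.0025,-0.02,0,0,0,0,0,-0.0025,-0.03,0,0,0,0,0,-0.0025,-0.04,0,0,0,0,0,-0.0025,-0.05,0,0,0,0,0,-0.0025,-0.06,0,0,0,0])

```text
time: 16.95
tool_pos: [571.1, -133.0, 158.3]
tcp_rot: [3.14, 0.001, 1.397]
contact_force: [0.6, 0.6, -6.2]
grip_width: 47.8
```

```bash
python3 -c "
from h import *
o=get_obs();print(o['tool_pos'],o['tcp_rot'],o['contact_force'],o['moment'],o['grip_width'])
b=capture('side')[100:250,220:370]
cv2.imwrite('pics/p12.png',cv2.resize(b,None,fx=4,fy=4,interpolation=2)[:,:,::-1])"
```

```text
[ 571.12505624 -132.99094217  158.25449127] [3.14018139e+00 5.11942830e-04 1.39680967e+00] [ 0.56079418  0.55718737 -6.20459456] [-0.10156194  0.08058617  0.03774599] 47.80754369579291
```

View pics/p12.png

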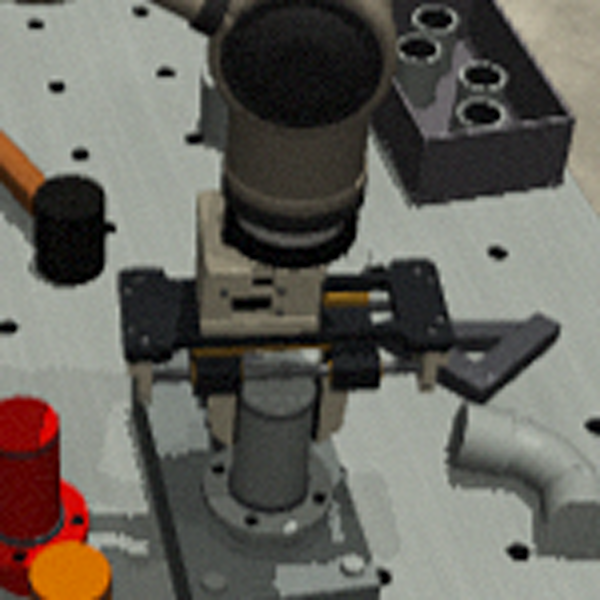

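The stub is coming out cleanly, with only its weight on the wrist. I continue straight up.

Call:
carry_out(moves=[0,0,-0.015,0,0,0,0,0,0,-0.04,0,0,0,0,0,0,-0.07,0,0,0,0,0,0,-0.12,0,0,0,0,0,0,-0.18,0,0,0,0,0,0,-0.24,0,0,0,0,0,0,-0.3,0,0,0,0,0,0,-0.35,0,0,0,0])

```text
time: 17.8
tool_pos: [571.2, -132.9, 301.7]
tcp_rot: [3.137, 0.001, 1.397]
contact_force: [0.7, -0.7, -5.2]
grip_width: 47.7
```

Call:
carry_out(moves=[0,0,-0.03,0,0,0,0,0,0,-0.06,0,0,0,0,0,0,-0.09,0,0,0,0,0,0,-0.12,0,0,0,0,0,0,-0.12,0,0,0,0,0,0,-0.12,0,0,0,0,0,0,-0.12,0,0,0,0,0,0,-0.12,0,0,0,0])

```text
time: 18.6
tool_pos: [570.8, -132.8, 348.8]
tcp_rot: [3.138, 0.001, 1.397]
contact_force: [0.4, 0.1, -5.5]
grip_width: 47.6
```

```bash
python3 -c "
from h import *
o=get_obs();print(o['tool_pos'],o['tcp_rot'],o['contact_force'],o['joint_positions'],o['grip_width'])
b=capture('side')[20:270,150:400]
cv2.imwrite('pics/p13.png',cv2.resize(b,None,fx=2.4,fy=2.4,interpolation=2)[:,:,::-1])"
```

```text
[ 570.78990449 -132.76623761  348.81270727] [3.13825127e+00 8.20729246e-04 1.39686913e+00] [ 0.40493323  0.07088958 -5.45477153] [-3.59179611e-01  4.05057123e-01  1.14402327e+00 -1.91249696e-04
  1.58907688e+00 -1.85257610e-01] 47.59139680690308
```

View pics/p13.png

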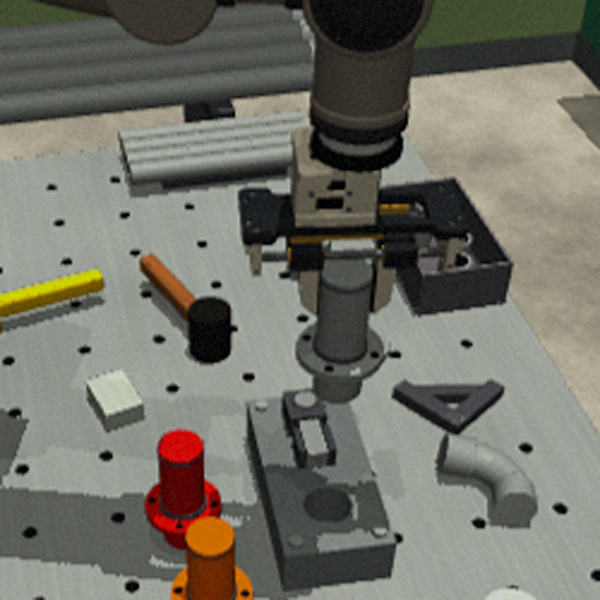

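The stub is clear of the socket, with the foot about 230 mm up. I lean it outward 45° about tool x, in two calls.

Call:
carry_out(moves=[0,0.01,0,-0.07,0,0,0,0,0.025,0,-0.17,0,0,0,0,0.04,0,-0.28,0,0,0,0,0.055,0,-0.4,0,0,0,0,0.07,0,-0.52,0,0,0,0,0.085,0,-0.64,0,0,0,0,0.095,0,-0.73,0,0,0,0,0.1,0,-0.77,0,0,0])

```text
time: 19.45
tool_pos: [609.4, -139.4, 348.3]
tcp_rot: [2.736, 0.001, 1.397]
contact_force: [-0.5, 0.0, -4.5]
grip_width: 47.8
```

```bash
python3 -c "
from h import *
o=get_obs();print(o['joint_positions'],o['grip_width'])
print(rel([625,-142,350],down(80)*R.from_rotvec([-np.pi/4,0,0])))"
```

```text
[-0.3880162   0.25658455  1.42333332  0.09532111  1.06623179 -0.2436177 ] 47.784534533250174
(array([0.0005, 0.038 , 0.0117]), array([-7.254e-01,  2.000e-04,  1.600e-03]))
```

Call:
carry_out(moves=[0,0.005,0,-0.09,0,0,0,0,0.01,0.003,-0.2,0,0,0,0,0.017,0.006,-0.32,0,0,0,0,0.024,0.008,-0.44,0,0,0,0,0.03,0.01,-0.55,0,0,0,0,0.035,0.012,-0.65,0,0,0,0,0.038,0.012,-0.71,0,0.001,0,0,0.038,0.012,-0.725,0,0.001,0])

```text
time: 20.25
tool_pos: [624.2, -141.7, 348.5]
tcp_rot: [2.359, -0.0, 1.397]
contact_force: [-0.4, -0.0, -5.5]
grip_width: 47.6
```

Call:
carry_out(moves=[0,0,0,0,0,0,0,0,0,0,0,0,0,0,0,0,0,0,0,0,0,0,0,0,0,0,0,0,0,0,0,0,0,0,0,0,0,0,0,0,0,0,0,0,0,0,0,0,0,0,0,0,0,0,0,0])

```text
time: 21.05
tool_pos: [624.2, -141.7, 348.5]
tcp_rot: [2.359, -0.0, 1.397]
contact_force: [0.1, -0.1, -5.7]
grip_width: 47.9
```

```bash
python3 -c "
from h import *
o=get_obs();print(o['joint_positions'],o['grip_width'],o['tool_pos'],o['tcp_rot'])
print(rel([625,-142,350],down(80)*R.from_rotvec([-np.pi/4,0,0])))
b=capture('side')
cv2.imwrite('pics/p14.png',cv2.resize(b,None,fx=1.5,fy=1.5,interpolation=2)[:,:,::-1])
b=capture('top')
cv2.imwrite('pics/p14t.png',cv2.resize(b,None,fx=1.5,fy=1.5,interpolation=2)[:,:,::-1])"
```

```text
[-0.42744409  0.14811013  1.73671128  0.36494884  0.5197685  -0.50179595] 47.85676217304171 [ 624.16825321 -141.72668514  348.4980197 ] [ 2.35940832e+00 -4.83855153e-04  1.39709596e+00]
(array([-0.0003,  0.0042, -0.0011]), array([-0.0061, -0.0018,  0.0005]))
```

View pics/p14.png

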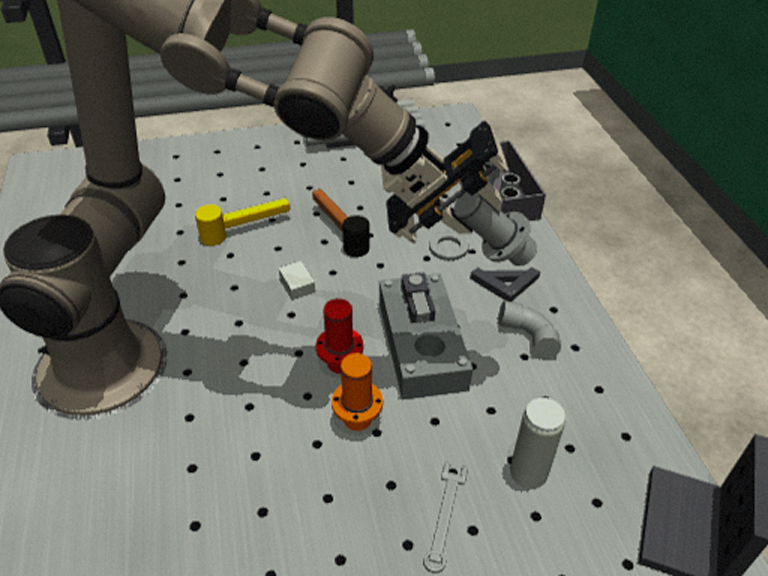

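View pics/p14t.png

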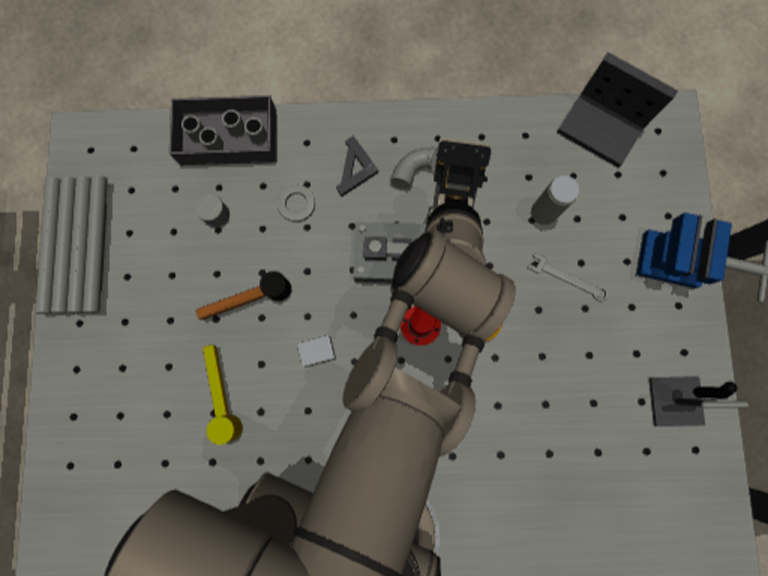

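```bash
python3 -c "
from h import *
o=get_obs();z=R.from_euler('xyz',o['tcp_rot']).apply([0,0,1]);g=o['tool_pos']-2*z
print('tilt',np.degrees(np.arccos(-z[2])),'foot',g+120*z)
im=capture('side');x0,y0=250,80
c=cv2.resize(im[y0:y0+110,x0:x0+120],None,fx=5,fy=5,interpolation=2)
for a in(-25,120,65,75):
    u,v=proj('side',g+a*z);cv2.circle(c,(int((u-x0+.5)*5),int((v-y0+.5)*5)),4,(0,255,0),-1)
cv2.imwrite('pics/p15.png',c[:,:,::-1])"
```

```text
tilt 44.81963739403986 foot [ 706.12511644 -156.07238615  264.80709608]
```

View pics/p15.png

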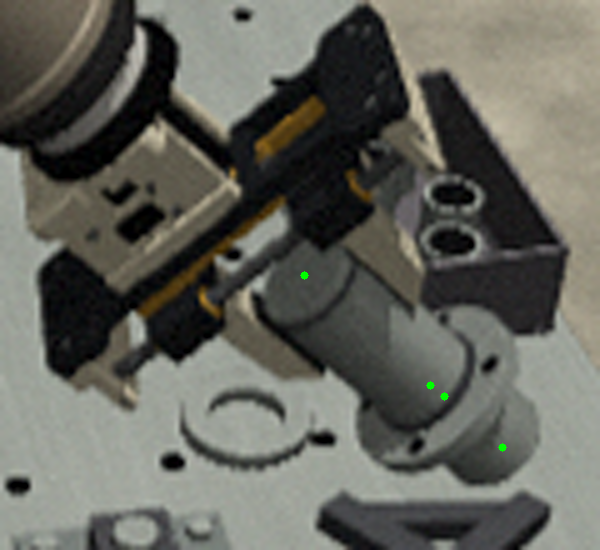

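The predicted axis points (green) lie on the imaged stub: cap centre at (304,275), foot at (502,447). Lean, height and stillness all check out, so I hand in.

```bash
python3 -c "
from plant import *
print(close_job(),get_obs()['time'])"
```

```text
the job is handed in; nothing more can be done
the job is handed in; nothing more can be done
```

The job is done and handed in at about 21 s, with the gripper still holding the stub in the air. I pressed the pin down with the mallet's head rather than striking it. I then put the mallet back where it had been, drew the stub straight up and leaned it over 45° with the cap uppermost.

**Last checks:**
- **Pin and keeper:** the pin head sits where a fully driven pin should be in the side view. The keeper tip is about 12 mm clear of the flange and did not move further when I pushed harder.
- **Mallet:** it stands on its head at its original place.
- **Stub:** the tool pose gives a 44.8° lean with the lower end about 265 mm up (its rim about 17 mm lower). It was still over the last 0.8 s, and the grip width stayed at about 48 mm.
- **Alignment:** the stub's axis worked out from the tool pose matches the picture to within a few pixels.
- **Bystanders:** by eye, none looked moved in the last pictures; the arm partly hid the red and orange stubs in the top view.

**What did not go perfectly:** the mallet shifted slightly in the grip during the extra push on the pin. It came level again when set down. No other check failed.

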